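# Close up a row of cartons with a notched pusher

## Task

Close up the loose row of yellow cartons in the display tray: lift the pusher's release bar and, holding it up, slide the pusher forward until the cartons stand pressed together against the end plate with a light push of about 5 to 10 N for a moment. Then let the bar go so that it drops fully into the nearest notch it can catch (ease the pusher back a little if it rests on a rung) and the row stays closed up. Do not crush the cartons, do not force the pusher while it is caught, and leave the other things where they are.

Things in the scene. Friction and masses are not known exactly. Their poses are not given: they have to be found in the camera images.
- tray: fixed wooden tray, 112 mm wide (x), 257 mm long (y, -85 to +172 mm), walls 32 mm, floor 16 mm high; moved and turned between runs. Origin on the table under the pusher's front face at the start; +y runs along the tray to the end plate, z up. A notched track lies in the floor's middle slot: 4 mm steel rungs, pitch 9 mm, notches at pusher settings 0, 9, 18 .. 81 mm
- pusher (a joint): travel (m) of the white pusher carriage along the tray's +y: 0 at the start (in a notch), at most 0.082. Slides with light drag (about 1 N) when the release bar is up; with the bar down in a notch it is locked, with about 1 mm of play either way
- pusher_face (a point): centre of the pusher's flat front face (92 mm wide, from 20 to 80 mm above the table), 50 mm above the table; axes as the tray's
- release_bar (a joint): lift (m) of the release bar: 0 = fully down in a notch, up to about 0.007 = tongue resting on a rung (not caught), over 0.0075 = clear of the rungs, 0.011 = upper stop. A spring pulls it down with 4 to 6 N; let go over a rung it slips into a notch only if well off the rung's top. Sideways load on the caught tongue over 45 N damages it
- bar_grip (a point): centre of the release bar's aluminium cross grip, on a stem 45 mm behind the pusher's face: 64 mm long across the tray (x), 12 mm thick along it (y), 14 mm high, centre 112 mm above the table when down. Stands free: nothing else of tray, pusher or cartons is higher than 90 mm. Moves with pusher and bar
- end_plate: aluminium end plate clamped across the tray at a different place in every run, 106 to 146 mm along the tray from its origin; 64 mm high, fixed. Origin at the foot of its face towards the pusher, on the tray floor; axes as the tray's
- carton_0: a yellow carton of cards, nearest the pusher, loose on its long edge in the tray, gaps either side: 24 mm thick along the tray, 92 mm wide, 72 mm tall, 40 to 85 g. Origin: centre of its face towards the pusher, 36 mm above the tray floor; own x points up, z along the tray to the end plate. All three closed up measure 72 mm; crushed over 16 N
- carton_1: a yellow carton of cards, the middle one, loose on its long edge in the tray, gaps either side: 24 mm thick along the tray, 92 mm wide, 72 mm tall, 40 to 85 g. Origin: centre of its face towards the pusher, 36 mm above the tray floor; own x points up, z along the tray to the end plate. All three closed up measure 72 mm; crushed over 16 N
- carton_2: a yellow carton of cards, nearest the end plate, loose on its long edge in the tray, gaps either side: 24 mm thick along the tray, 92 mm wide, 72 mm tall, 40 to 85 g. Origin: centre of its face towards the pusher, 36 mm above the tray floor; own x points up, z along the tray to the end plate. All three closed up measure 72 mm; crushed over 16 N
- tape_a: a roll of paper tape, 51 mm across, 18 mm high, lying in front of the tray; origin: centre of its underside
- tape_b: a second roll of paper tape, 51 mm across, 18 mm high; origin: centre of its underside
- stamp: a black pocket stamp, 23x23x68 mm, standing beside the tray; origin: centre of its underside
- ink_a: a black ink pad, 69x76x20 mm, at the left near the robot; origin: centre of its underside
- ink_b: a black ink pad, 69x76x20 mm, at the left, farther back; origin: centre of its underside

How it is judged:
By the outcome, as a careful person would: the job done as asked, in the order asked, and still so for the second after the job is handed in, with the robot touching nothing.
It also fails if it takes over 64 s, if anything falls off the work surface, if the arm or the gripper's body presses on something with over 40 N, if the wrist force passes 120 N, or if a joint passes its speed limit or range.

## Robot

A 7-joint arm with a two-finger parallel gripper is mounted at the origin on a cart in front of the work surface, level with it; the furniture and walls round the work are solid. World frame = base frame: x ahead of the robot, y to its left, z up, the work surface at z = 0. Lengths are in m, angles in rad, forces in N, time in s.
With the tool pointing down it reaches from about 0.4 to 0.85 m from the base axis. Payload 10.4 kg.
Tool frame: the origin (TCP) lies on the centre line of the jaws, within the pads' length; the fingertips stand 11 mm ahead of it and the grasp point (between the pads) lies 8 mm behind it (tip_reach is the distance from the TCP to the fingertips, in m); z points along the fingers, y is the line along which they close (so a half turn about z gives the same grasp; the last joint's range is limited). The gripper opens to 85 mm and grips with 20 to 120 N. Pads are 22 mm wide; open, the fingers measure 114 mm over their backs; the gripper's body (76 mm by 85 mm) begins 54 mm behind the grasp point. The pads swing forward as they close: fully open they stand 13 mm farther back than shut.
Start: joints at [-1.28, 0.332, -0.065, 1.46, 0.022, 1.35, -0.088], TCP at [0.193, 0.595, 0.242] pointing down, gripper open.
Joint ranges: [-2.6, 2.6], [-0.5, 2.12], [-1.47, 1.34], [0.16, 2.42], [-1.27, 4.41], [0.06, 2.06], [-2.6, 2.6]. Speed limits (rad/s): [2.22, 2.22, 2.79, 2.79, 3.14, 3.14, 3.14].

## Interface

Orientations are given as a unit quaternion [x, y, z, w].
In Python, from workcell import get_obs, camera, hand_in, tip_reach gives the robot as it stands. The module is installed in compiled form; this text tells all that it offers.
- The arm moves only by the tool move_arm, never from a script. Its argument "plan" is a list of rows, each an object with "delta_pos": the shift along the tool's x, y, z in m, a list of three; "turn": the turn, a rotation vector about the tool's x, y, z in rad, a list of three; "fingers": the closure, from 0 (fully open) to 1 (shut). A call has 1 to 12 rows; each row is the pose to reach, as a shift and turn from the pose commanded when the call began, along the tool's axes at that moment; what a row does not reach only later rows make up. A row lasts 1/8 s, in which the tool goes at most 62.5 mm and 10.7 degrees, less where a joint would pass 70% of its speed; a pose out of reach is approached as far as the arm can. A call with a gripper value outside its range is refused whole. The fingers move at their own pace and stop on an object; "force" is the grip in N (left out, the last holds). Time passes only in rows, so rows that repeat a pose let the fingers close. It gives the time, the measured TCP pose, the force, the opening and the grip force at its end, in the units of the state.
- get_obs(): the state, without advancing time (a new reading comes with each control period).
- camera(name): name is "side" or "top"; returns a dict with "color" (384x512x3 uint8, red, green, blue), "range_z" (384x512 float32, m along the optical axis (not along the pixel's ray), 0 where there is no reading), "fx", "fy", "cx", "cy" (pixels), "R" (3x3) and "t" (3): a world point X has camera coordinates R X + t. Camera axes: x right, y down, z forward; pixel columns grow to the right and rows downward; lengths in m; the calibration is good to about 2 mm. A picture is of the moment at which its call begins.
- hand_in(): hands the job in; it is judged then, once.
The state is a dict: "clock": time; "joint_pos": joint angles; "joint_velocities": joint speeds; "tau": joint torques, N m; "position": TCP position; "ee_rot": TCP orientation; "ft_force": force on the tool from outside, world axes, zero at the start; "torque": the same for the moment, N m; "grip_width": opening from 0.0 (shut) to 1.0 (fully open); "grasp_force": force on a finger pad.
Only numpy, scipy, OpenCV 4.12 (cv2) and the standard library are available. Lean on these libraries where they do the work, as an engineer would, in place of code of your own. Each camera call takes 0.05 s, during which the arm holds its last target. There are 200 camera calls.

## Working session

There is one attempt and no reset: what is moved stays moved. The work goes in short steps, Python scripts to look and compute and a tool call to move; the robot and the scene stay as the last step left them, time stands still between calls to the robot, and variables do not carry over. Pictures are saved under pics/ and viewed, at most 10 in all, crops included, and the job is handed in when it is done.

Besides the shell and the picture viewer there is one more tool, called after "Call:" as name(argument=value, ...) on one line, values as JSON. move_arm: Moves the arm, as the interface text tells. Its arguments: {"type":"object","properties":{"plan":{"type":"array","items":{"type":"object","properties":{"delta_pos":{"type":"array","items":{"type":"number"}},"turn":{"type":"array","items":{"type":"number"}},"fingers":{"type":"number"}}}},"force":{"type":"number"}},"required":["plan"]}

```bash
mkdir -p pics; python3 - <<'E'
from workcell import get_obs, camera, tip_reach
import cv2, numpy as np
print(get_obs(), tip_reach)
ims=[]
for n in ("top","side"):
    c=camera(n); np.savez(f"{n}0.npz",**c); print(n,c["fx"],c["R"],c["t"],(c["range_z"]>0).mean())
    cv2.imwrite(f"pics/{n}0.png",cv2.resize(c["color"][:,:,::-1],(800,600)))
E
```

```text
{'clock': 0.0, 'joint_pos': array([-1.27959792,  0.33288103, -0.06470832,  1.46092995,  0.0216049 ,
        1.34988655, -0.08852793]), 'joint_velocities': array([ 2.23581169e-03, -4.16558119e-04, -4.89119910e-05, -1.09956147e-03,
        2.17104089e-03,  1.18945160e-03,  5.10465018e-04]), 'tau': array([-2.20717761e-04, -6.25449586e+01,  4.89910331e-02, -3.91602302e+01,
        1.61222764e-02,  1.00458812e-02, -1.65946079e-05]), 'position': array([0.19281341, 0.59414584, 0.24151564]), 'ee_rot': array([ 1.56255350e-01,  9.87716442e-01, -7.00325302e-04, -7.71642131e-05]), 'ft_force': array([-1.04032962,  0.43091968,  0.72628782]), 'torque': array([ 0.01947424,  0.0505198 , -0.0390768 ]), 'grasp_force': 0.0, 'grip_width': 1.0006813377811492} 0.011
top 415.08731856175734 [[ 0.01234002 -0.99967347 -0.02237582]
 [-0.99370146 -0.0097676  -0.1116333 ]
 [ 0.11137829  0.02361244 -0.99349752]] [0.12079997 0.52748131 1.16550194] 0.9959360758463541
side 429.5656824616018 [[ 0.99425568 -0.10699688  0.00270514]
 [-0.06012555 -0.57926207 -0.81292089]
 [ 0.08854699  0.80808856 -0.58236785]] [-0.49898218  0.19087956  1.11794337] 0.996063232421875
```

View pics/top0.png

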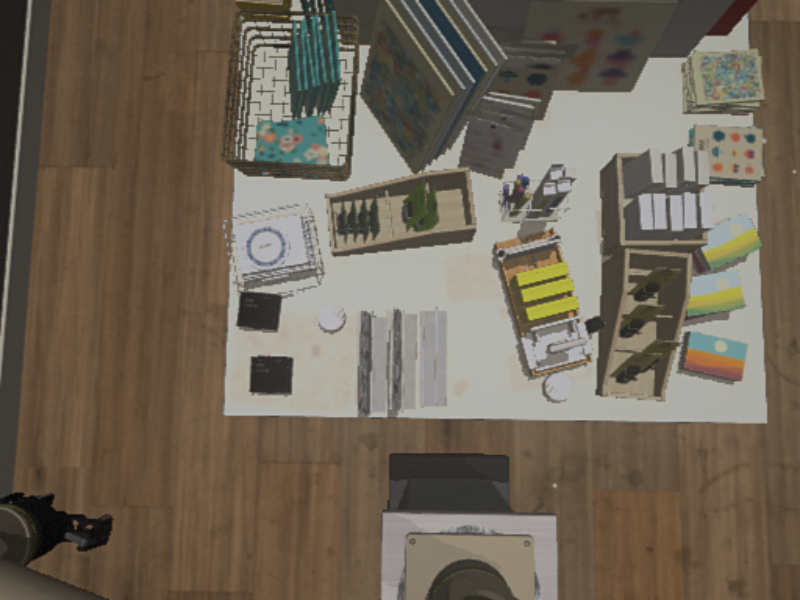

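View pics/side0.png

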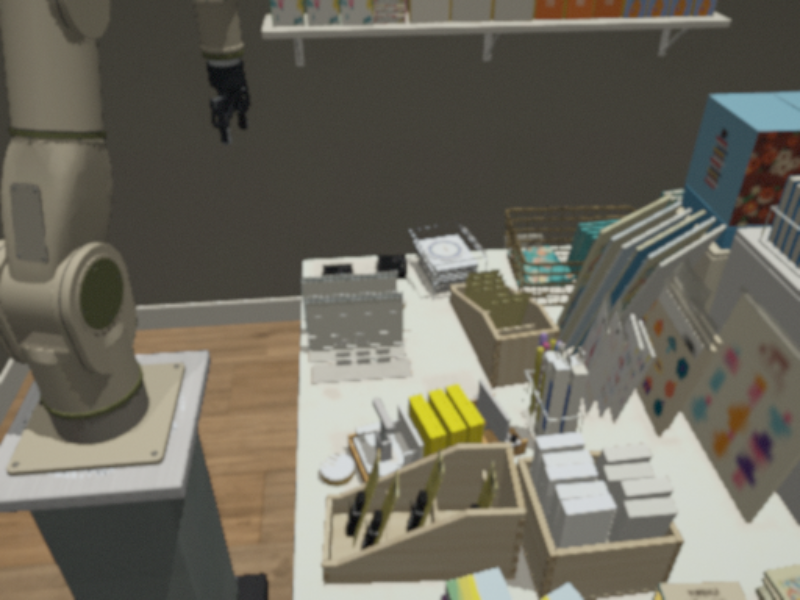

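The top view shows the tray around (545,305) of 800x600. The grip is at about (568,348), the cartons at (547,290), and the end plate at (528,247). The row runs away from the robot and slightly left.

```bash
cat > h.py <<'E'
import numpy as np, cv2
def cloud(c):
    z=c["range_z"]; v,u=np.mgrid[:z.shape[0],:z.shape[1]]
    P=np.stack([(u-c["cx"])/c["fx"]*z,(v-c["cy"])/c["fy"]*z,z],-1)
    W=(P-c["t"])@c["R"]; W[z==0]=np.nan
    return W
def yellow(c):
    h=cv2.cvtColor(c["color"],cv2.COLOR_RGB2HSV); return cv2.inRange(h,(26,150,90),(34,255,255))>0
def rect(P):
    r=cv2.minAreaRect((P[:,:2]*1000).astype(np.float32)); return r
E
python3 - <<'E'
from h import *
for n in ("top","side"):
    c=dict(np.load(n+"0.npz")); W=cloud(c)
    x,y,z=W[...,0],W[...,1],W[...,2]
    roi=(x>.4)&(x<.8)&(y>-.36)&(y<-.1)
    t=roi&(abs(z)<.01); print(n,"table z",np.median(z[t]))
    m=yellow(c)&roi&(z>.075)&(z<.1)
    print("yellow all",m.sum(),W[m].mean(0),rect(W[m]))
    k,l,s,ce=cv2.connectedComponentsWithStats(m.astype(np.uint8))
    for i in range(1,k):
        if s[i,4]>30: P=W[l==i]; print("  carton",s[i],P.mean(0),rect(P))
    b=roi&(z>.1)&(z<.135)
    k,l,s,ce=cv2.connectedComponentsWithStats(b.astype(np.uint8))
    for i in range(1,k):
        if s[i,4]>25: P=W[l==i]; print("  high",s[i],P.mean(0),rect(P),np.percentile(P[:,2],[5,50,95]))
    e=roi&(z>.065)&(z<.1)
    hsv=cv2.cvtColor(c["color"],cv2.COLOR_RGB2HSV)
    gray=roi&(z>.05)&(z<.095)&(hsv[...,1]<60)
    k,l,s,ce=cv2.connectedComponentsWithStats(gray.astype(np.uint8))
    for i in range(1,k):
        if s[i,4]>25: P=W[l==i]; print("  gray",s[i],P.mean(0),rect(P))
c=dict(np.load("top0.npz"));crop=c["color"][140:265,300:400,::-1]
cv2.imwrite("pics/crop.png",cv2.resize(crop,(480,600),interpolation=cv2.INTER_NEAREST))
E
```

```text
top table z -1.9222254209805245e-05
yellow all 643 [ 0.54880747 -0.13549348  0.08755315] ((549.6356811523438, -130.18028259277344), (84.63594055175781, 85.4652099609375), 15.723296165466309)
  carton [340 168  24  13 189] [ 0.58222464 -0.13106805  0.08759899] ((582.279541015625, -130.1219024658203), (22.117321014404297, 66.2518081665039), 15.24516773223877)
  carton [340 178  27  14 213] [ 0.55267606 -0.13552328  0.0875678 ] ((553.0551147460938, -134.58229064941406), (23.111196517944336, 73.90522003173828), 14.25724983215332)
  carton [340 190  30  15 241] [ 0.51918153 -0.13893771  0.08750426] ((519.3429565429688, -138.7238311767578), (21.962430953979492, 85.1777114868164), 14.803773880004883)
  high [394  98  44  60 589] [ 0.71107214 -0.27754985  0.11147502] ((710.4925537109375, -302.4383544921875), (165.01104736328125, 109.28067016601562), 1.3359042406082153) [0.10246202 0.10872891 0.1302291 ]
  high [343 122  19  10  69] [ 0.7029494  -0.12303153  0.1180301 ] ((702.4998168945312, -126.07159423828125), (45.5140380859375, 17.501651763916016), 73.2660140991211) [0.10292595 0.11791334 
[... 8067 characters left out ...]
), 76.72513580322266)
  gray [348 330   5  14  29] [ 0.64595224 -0.34612097  0.08810081] ((646.4234619140625, -347.1834411621094), (4.549942970275879, 23.090375900268555), 6.750512599945068)
  gray [239 332  22  20  92] [ 0.44553917 -0.33727595  0.07711622] ((454.08050537109375, -329.43499755859375), (58.89171600341797, 36.189449310302734), 65.38127899169922)
  gray [269 346  15   6  31] [ 0.49611135 -0.35412366  0.08214323] ((496.99456787109375, -353.67169189453125), (4.260716438293457, 26.970230102539062), 86.02882385253906)
  gray [226 352  40   8 126] [ 0.43276472 -0.3490062   0.05824425] ((437.76605224609375, -350.02813720703125), (8.67654037475586, 76.80626678466797), 80.4902572631836)
```

View pics/crop.png

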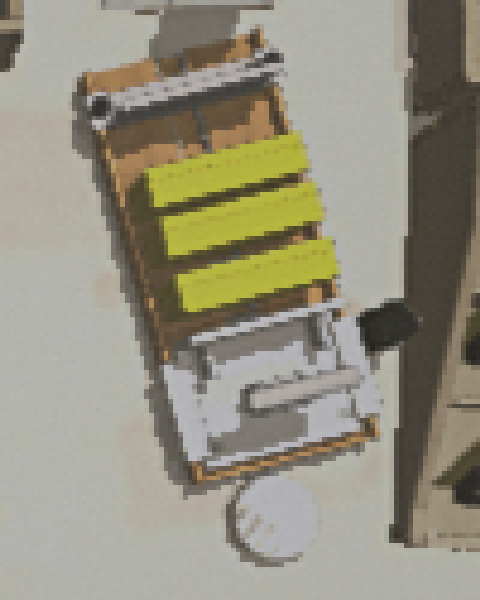

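Two views agree: grip at about (0.4525, -0.156), tray axis at 15.3°, and end plate face about 134 mm ahead of the pusher. Cartons should close up at about 62 mm of travel. I'll move over via a high waypoint.

Call:
move_arm(plan=[{"delta_pos":[-0.36,-0.245,-0.058],"turn":[0,0,0.99],"fingers":0.4},{"delta_pos":[-0.36,-0.245,-0.058],"turn":[0,0,0.99],"fingers":0.4},{"delta_pos":[-0.36,-0.245,-0.058],"turn":[0,0,0.99],"fingers":0.4},{"delta_pos":[-0.36,-0.245,-0.058],"turn":[0,0,0.99],"fingers":0.4},{"delta_pos":[-0.36,-0.245,-0.058],"turn":[0,0,0.99],"fingers":0.4},{"delta_pos":[-0.36,-0.245,-0.058],"turn":[0,0,0.99],"fingers":0.4},{"delta_pos":[-0.36,-0.245,-0.058],"turn":[0,0,0.99],"fingers":0.4},{"delta_pos":[-0.36,-0.245,-0.058],"turn":[0,0,0.99],"fingers":0.4},{"delta_pos":[-0.36,-0.245,-0.058],"turn":[0,0,0.99],"fingers":0.4}])

```text
clock: 1.23
position: [0.4594, 0.2506, 0.3]
ee_rot: [0.607, 0.795, -0.0, -0.0]
ft_force: [-0.1, 0.7, 0.2]
grip_width: 0.598
grasp_force: 0.0
```

```bash
cat >> h.py <<'E'
from scipy.spatial.transform import Rotation as Ro
A=np.radians(15.3)
def to(pos,yaw=A):
    from workcell import get_obs
    o=get_obs(); R=Ro.from_quat(o["ee_rot"])
    y=np.array([np.cos(yaw),np.sin(yaw),0]); z=np.array([0,0,-1.]); T=Ro.from_matrix(np.stack([np.cross(y,z),y,z],1))
    print("pos",o["position"],"delta",R.inv().apply(np.array(pos)-o["position"]).round(4),"turn",(R.inv()*T).as_rotvec().round(4),"t",o["clock"],"grip",o["grip_width"],"ft",o["ft_force"])
E
python3 -c "
from h import *
to([.4525,-.156,.20])"
```

```text
pos [0.45936938 0.25060148 0.29997428] delta [-0.3904 -0.1138  0.0999] turn [-0.0006 -0.0003 -0.0002] t 1.225 grip 0.5978087771815822 ft [-0.11419574  0.67168822  0.17055383]
```

Call:
move_arm(plan=[{"delta_pos":[-0.39,-0.114,0.0],"turn":[0,0,0],"fingers":0.4},{"delta_pos":[-0.39,-0.114,0.0],"turn":[0,0,0],"fingers":0.4},{"delta_pos":[-0.39,-0.114,0.0],"turn":[0,0,0],"fingers":0.4},{"delta_pos":[-0.39,-0.114,0.0],"turn":[0,0,0],"fingers":0.4},{"delta_pos":[-0.39,-0.114,0.0],"turn":[0,0,0],"fingers":0.4},{"delta_pos":[-0.39,-0.114,0.0],"turn":[0,0,0],"fingers":0.4},{"delta_pos":[-0.39,-0.114,0.0],"turn":[0,0,0],"fingers":0.4},{"delta_pos":[-0.39,-0.114,0.12],"turn":[0,0,0],"fingers":0.4},{"delta_pos":[-0.39,-0.114,0.12],"turn":[0,0,0],"fingers":0.4},{"delta_pos":[-0.39,-0.114,0.12],"turn":[0,0,0],"fingers":0.4}])

```text
clock: 2.48
position: [0.4505, -0.154, 0.1774]
ee_rot: [0.606, 0.796, -0.002, -0.003]
ft_force: [-0.8, 0.6, 1.2]
grip_width: 0.602
grasp_force: 0.0
```

```bash
python3 - <<'E'
from h import *
from workcell import camera
to([.4525,-.156,.108])
c=camera("side"); cv2.imwrite("pics/s1.png",cv2.resize(c["color"][210:330,190:350,::-1],(800,600)))
E
```

```text
pos [ 0.45046598 -0.15402021  0.17738211] delta [-0.0026  0.0019  0.0694] turn [-0.0071 -0.002   0.0022] t 2.475 grip 0.6016588071960236 ft [-0.75777066  0.58385517  1.21379654]
```

View pics/s1.png

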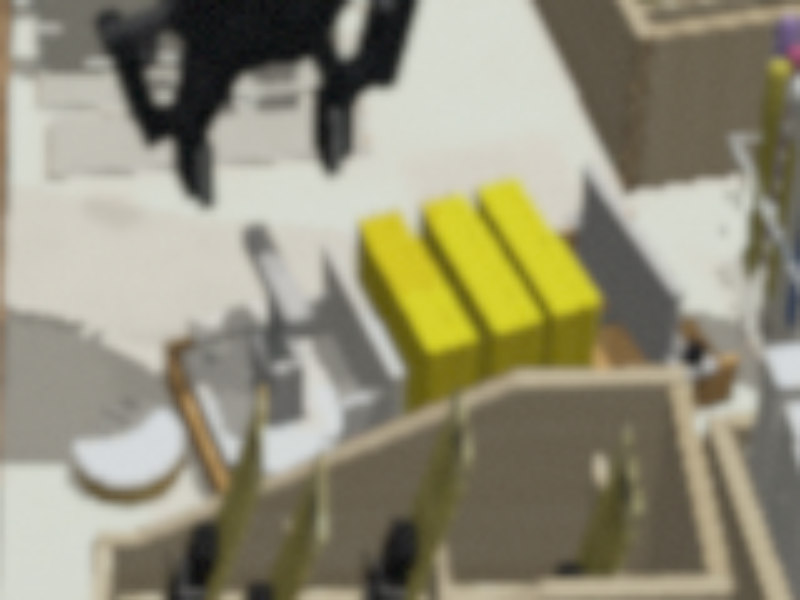

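The open fingers (tips near (205,200) and (335,165)) straddle the grip bar at (265,245). The picture shows nothing in the way of the descent.

Call:
move_arm(plan=[{"delta_pos":[-0.001,0.001,0.03],"turn":[0,0,0],"fingers":0.4},{"delta_pos":[-0.001,0.001,0.055],"turn":[0,0,0],"fingers":0.4},{"delta_pos":[-0.001,0.001,0.073],"turn":[0,0,0],"fingers":0.4},{"delta_pos":[-0.001,0.001,0.073],"turn":[0,0,0],"fingers":0.4},{"delta_pos":[-0.001,0.001,0.073],"turn":[0,0,0],"fingers":0.4}], force=20)

```text
clock: 3.15
position: [0.4554, -0.1564, 0.1093]
ee_rot: [0.606, 0.795, 0.001, 0.001]
ft_force: [-0.6, -0.3, 0.1]
grip_width: 0.601
grasp_force: 0.0
```

```bash
python3 - <<'E'
from h import *
from workcell import camera
to([.4525,-.156,.107])
for n in("top","side"):
    c=camera(n); np.savez(n+"1.npz",**c)
    cv2.imwrite(f"pics/{n}1.png",cv2.resize(c["color"][220:300,200:300,::-1] if n=="side" else c["color"][190:250,320:400,::-1],(700,525),interpolation=cv2.INTER_CUBIC))
E
```

```text
pos [ 0.45538038 -0.15642507  0.10927917] delta [ 0.0012 -0.0027  0.0023] turn [0.0026 0.0006 0.0008] t 3.15 grip 0.6009409213122958 ft [-0.63428163 -0.26224506  0.0582987 ]
```

View pics/side1.png

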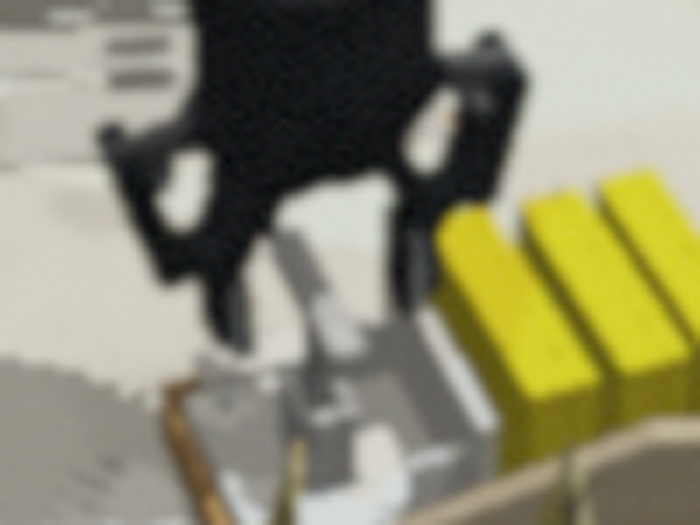

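The fingers straddle the bar, centred on it to a few mm. Shifting 2 mm back and closing gently.

Call:
move_arm(plan=[{"delta_pos":[0.001,-0.002,0.001],"turn":[0,0,0],"fingers":0.4},{"delta_pos":[0.001,-0.002,0.001],"turn":[0,0,0],"fingers":0.75},{"delta_pos":[0.001,-0.002,0.001],"turn":[0,0,0],"fingers":0.75},{"delta_pos":[0.001,-0.002,0.001],"turn":[0,0,0],"fingers":0.75}], force=20)

```text
clock: 3.75
position: [0.4517, -0.1562, 0.1063]
ee_rot: [0.607, 0.795, 0.0, -0.0]
ft_force: [0.3, 0.6, 0.1]
grip_width: 0.252
grasp_force: 0.0
```

Call:
move_arm(plan=[{"delta_pos":[0,0,0],"turn":[0,0,0],"fingers":0.85},{"delta_pos":[0,0,0],"turn":[0,0,0],"fingers":0.9},{"delta_pos":[0,0,0],"turn":[0,0,0],"fingers":0.95},{"delta_pos":[0,0,0],"turn":[0,0,0],"fingers":1.0}], force=20)

```text
clock: 4.25
position: [0.4522, -0.156, 0.1064]
ee_rot: [0.607, 0.795, 0.0, 0.0]
ft_force: [4.9, 0.4, -1.8]
grip_width: 0.133
grasp_force: 21.7
```

```bash
python3 -c "
from h import *
to([.4525,-.156,.107])"
```

```text
pos [ 0.4521972  -0.15603229  0.10644017] delta [-0.      0.0003 -0.0006] turn [0.001  0.0002 0.0002] t 4.25 grip 0.1326291890487533 ft [ 4.91882272  0.4112588  -1.76394158]
```

Call:
move_arm(plan=[{"delta_pos":[0,0.0005,-0.003],"turn":[0,0,0],"fingers":1.0},{"delta_pos":[0,0.0005,-0.006],"turn":[0,0,0],"fingers":1.0},{"delta_pos":[0,0.0005,-0.0095],"turn":[0,0,0],"fingers":1.0},{"delta_pos":[0,0.0005,-0.0095],"turn":[0,0,0],"fingers":1.0},{"delta_pos":[0,0.0005,-0.0095],"turn":[0,0,0],"fingers":1.0}], force=35)

```text
clock: 4.88
position: [0.4516, -0.1562, 0.1154]
ee_rot: [0.607, 0.795, -0.0, -0.0]
ft_force: [1.3, -1.5, -5.8]
grip_width: 0.13
grasp_force: 38.0
```

```bash
python3 -c "
from h import *
to([.4525,-.156,.107])"
```

```text
pos [ 0.45157121 -0.15615479  0.11544716] delta [-0.0001  0.0009  0.0084] turn [-0.0011 -0.0004 -0.0003] t 4.875 grip 0.12986357638611556 ft [ 1.3180905  -1.46100645 -5.83617386]
```

The bar is up 9 mm with about 5.8 N of spring load. Sliding forward now.

Call:
move_arm(plan=[{"delta_pos":[0,0.003,-0.0005],"turn":[0,0,0],"fingers":1.0},{"delta_pos":[0,0.007,-0.0005],"turn":[0,0,0],"fingers":1.0},{"delta_pos":[0,0.011,-0.0005],"turn":[0,0,0],"fingers":1.0},{"delta_pos":[0,0.015,-0.0005],"turn":[0,0,0],"fingers":1.0},{"delta_pos":[0,0.019,-0.0005],"turn":[0,0,0],"fingers":1.0},{"delta_pos":[0,0.022,-0.0005],"turn":[0,0,0],"fingers":1.0},{"delta_pos":[0,0.022,-0.0005],"turn":[0,0,0],"fingers":1.0}])

```text
clock: 5.75
position: [0.4738, -0.1501, 0.1163]
ee_rot: [0.607, 0.795, 0.0, 0.0]
ft_force: [1.4, -1.9, -6.5]
grip_width: 0.129
grasp_force: 38.0
```

Call:
move_arm(plan=[{"delta_pos":[0,0.003,0],"turn":[0,0,0],"fingers":1.0},{"delta_pos":[0,0.007,0],"turn":[0,0,0],"fingers":1.0},{"delta_pos":[0,0.011,0],"turn":[0,0,0],"fingers":1.0},{"delta_pos":[0,0.015,0],"turn":[0,0,0],"fingers":1.0},{"delta_pos":[0,0.019,0],"turn":[0,0,0],"fingers":1.0},{"delta_pos":[0,0.022,0],"turn":[0,0,0],"fingers":1.0},{"delta_pos":[0,0.022,0],"turn":[0,0,0],"fingers":1.0}])

```text
clock: 6.62
position: [0.4951, -0.1443, 0.1164]
ee_rot: [0.607, 0.795, 0.0, 0.0]
ft_force: [0.3, -0.5, -5.8]
grip_width: 0.134
grasp_force: 38.0
```

```bash
cat > look.py <<'E'
from h import *
from workcell import camera,get_obs
import sys
o=get_obs(); a=np.array([np.cos(A),np.sin(A)]); n=np.array([-a[1],a[0]])
p=o["position"]; d=p[:2]-[.4519,-.1561]
print("t",o["clock"],"travel",d@a,"lat",d@n,"z",p[2],"Fy",o["ft_force"][:2]@a,"Fx",o["ft_force"][:2]@n,"Fz",o["ft_force"][2],"g",o["grasp_force"])
if len(sys.argv)>1:
    for nme in("top","side"):
        c=camera(nme); W=cloud(c); x,y,z=W[...,0],W[...,1],W[...,2]
        m=yellow(c)&(x>.4)&(x<.8)&(y>-.36)&(y<-.05)&(z>.08)&(z<.095)
        s=(W[m][:,:2]-(np.array([.4519,-.1561])+.045*a))@a*1000
        print(nme,"carton span mm from face0",np.percentile(s,[0.5,2,98,99.5]).round(1), "hist",np.histogram(s,bins=np.arange(30,150,4)))
        hsv=cv2.cvtColor(c["color"],cv2.COLOR_RGB2HSV)
        g=(hsv[...,1]<60)&(z>.076)&(z<.084)&(abs(x-.634)<.03)&(abs(y+.127)<.04)
        if g.sum(): print("plate",np.percentile((W[g][:,:2]-(np.array([.4519,-.1561])+.045*a))@a*1000,[2,50,98]).round(1),g.sum())
        cv2.imwrite(f"pics/{sys.argv[1]}_{nme}.png",cv2.resize(c["color"][220:310,220:340,::-1] if nme=="side" else c["color"][140:240,310:400,::-1],None,fx=6,fy=6,interpolation=cv2.INTER_CUBIC))
E
python3 look.py a
```

```text
t 6.625 travel 0.044824525151669146 lat 1.472111045138641e-05 z 0.11636875179366099 Fy 0.16551729078780092 Fx -0.5180347877237161 Fz -5.8336244272522055 g 38.019211292266846
top carton span mm from face0 [ 46.2  47.4 113.1 113.8] hist (array([ 0,  0,  0,  2, 30, 25, 29, 29, 31, 23, 34, 46, 49, 48, 44, 40, 42,
       48, 48, 44, 50,  1,  0,  0,  0,  0,  0,  0,  0]), array([ 30,  34,  38,  42,  46,  50,  54,  58,  62,  66,  70,  74,  78,
        82,  86,  90,  94,  98, 102, 106, 110, 114, 118, 122, 126, 130,
       134, 138, 142, 146]))
plate [136.  139.  142.3] 52
side carton span mm from face0 [ 43.4  44.3 111.9 113.2] hist (array([ 0,  0,  0, 38, 50, 48, 50, 50, 47, 48, 48, 48, 47, 48, 48, 47, 51,
       46, 45, 47, 29,  1,  0,  0,  0,  0,  0,  0,  0]), array([ 30,  34,  38,  42,  46,  50,  54,  58,  62,  66,  70,  74,  78,
        82,  86,  90,  94,  98, 102, 106, 110, 114, 118, 122, 126, 130,
       134, 138, 142, 146]))
plate [133.9 136.7 141.4] 74
```

View pics/a_side.png

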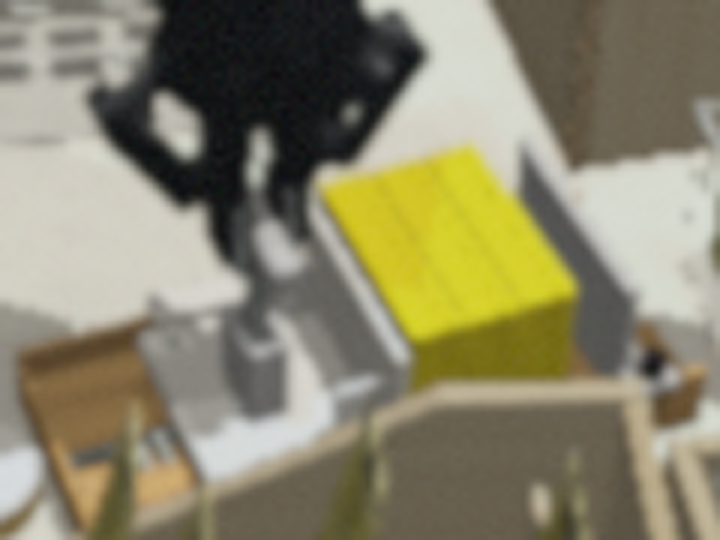

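The cartons are already closed up against the pusher, and about 17–20 mm remains to the plate. Next is 13 mm, then fine steps.

Call:
move_arm(plan=[{"delta_pos":[0,0.003,0],"turn":[0,0,0],"fingers":1.0},{"delta_pos":[0,0.006,0],"turn":[0,0,0],"fingers":1.0},{"delta_pos":[0,0.009,0],"turn":[0,0,0],"fingers":1.0},{"delta_pos":[0,0.012,0],"turn":[0,0,0],"fingers":1.0},{"delta_pos":[0,0.013,0],"turn":[0,0,0],"fingers":1.0},{"delta_pos":[0,0.013,0],"turn":[0,0,0],"fingers":1.0},{"delta_pos":[0,0.013,0],"turn":[0,0,0],"fingers":1.0}])

```text
clock: 7.6
position: [0.5074, -0.1409, 0.1164]
ee_rot: [0.607, 0.795, 0.0, 0.0]
ft_force: [-0.5, -0.6, -5.4]
grip_width: 0.136
grasp_force: 38.0
```

```bash
python3 look.py
```

```text
t 7.6 travel 0.05748496338415425 lat -1.3462545714127208e-05 z 0.1163827406340762 Fy -0.6106000813299919 Fx -0.5006597537485507 Fz -5.399219164142062 g 38.02113711833954
```

Call:
move_arm(plan=[{"delta_pos":[0,0.001,0],"turn":[0,0,0],"fingers":1.0},{"delta_pos":[0,0.002,0],"turn":[0,0,0],"fingers":1.0},{"delta_pos":[0,0.002,0],"turn":[0,0,0],"fingers":1.0},{"delta_pos":[0,0.002,0],"turn":[0,0,0],"fingers":1.0}])

```text
clock: 8.1
position: [0.5091, -0.1405, 0.1163]
ee_rot: [0.607, 0.795, 0.0, -0.0]
ft_force: [-1.4, -1.1, -5.2]
grip_width: 0.134
grasp_force: 38.0
```

```bash
python3 look.py b
```

```text
t 8.1 travel 0.059277838415229475 lat -1.5175582073997593e-05 z 0.11627875854509293 Fy -1.6577914896850656 Fx -0.6778876924902809 Fz -5.244078280891822 g 38.021639585494995
top carton span mm from face0 [ 60.3  61.7 127.2 128.3] hist (array([ 0,  0,  0,  0,  0,  0,  0, 16, 28, 29, 28, 30, 24, 26, 34, 47, 43,
       52, 37, 46, 49, 45, 49, 44, 29,  0,  0,  0,  0]), array([ 30,  34,  38,  42,  46,  50,  54,  58,  62,  66,  70,  74,  78,
        82,  86,  90,  94,  98, 102, 106, 110, 114, 118, 122, 126, 130,
       134, 138, 142, 146]))
plate [135.9 139.  142.3] 53
side carton span mm from face0 [ 57.5  58.6 125.7 127. ] hist (array([ 0,  0,  0,  0,  0,  0,  9, 52, 47, 53, 44, 50, 46, 49, 43, 56, 46,
       45, 45, 47, 47, 51, 41, 44, 15,  0,  0,  0,  0]), array([ 30,  34,  38,  42,  46,  50,  54,  58,  62,  66,  70,  74,  78,
        82,  86,  90,  94,  98, 102, 106, 110, 114, 118, 122, 126, 130,
       134, 138, 142, 146]))
plate [135.1 137.4 140.7] 69
```

Call:
move_arm(plan=[{"delta_pos":[0,0.001,0],"turn":[0,0,0],"fingers":1.0},{"delta_pos":[0,0.002,0],"turn":[0,0,0],"fingers":1.0},{"delta_pos":[0,0.002,0],"turn":[0,0,0],"fingers":1.0}])

```text
clock: 8.57
position: [0.5112, -0.1399, 0.1163]
ee_rot: [0.607, 0.795, 0.0, 0.0]
ft_force: [-0.3, -1.2, -6.4]
grip_width: 0.134
grasp_force: 38.0
```

```bash
python3 look.py
```

```text
t 8.575 travel 0.06144641958667787 lat 1.1468207982017614e-05 z 0.11628563067080301 Fy -0.5735123667967709 Fx -1.121067848655942 Fz -6.423460293048243 g 38.019994497299194
```

Call:
move_arm(plan=[{"delta_pos":[0,0.0005,0],"turn":[0,0,0],"fingers":1.0},{"delta_pos":[0,0.001,0],"turn":[0,0,0],"fingers":1.0},{"delta_pos":[0,0.001,0],"turn":[0,0,0],"fingers":1.0}])

```text
clock: 8.95
position: [0.512, -0.1396, 0.1163]
ee_rot: [0.607, 0.795, 0.0, -0.0]
ft_force: [-0.3, -1.6, -5.3]
grip_width: 0.132
grasp_force: 38.0
```

```bash
python3 look.py
```

```text
t 8.95 travel 0.06231271020326742 lat 1.3508708306894657e-05 z 0.11626324612516122 Fy -0.6859917751692619 Fx -1.432455105060458 Fz -5.288489157173776 g 38.02048981189728
```

Call:
move_arm(plan=[{"delta_pos":[0,0.0005,0],"turn":[0,0,0],"fingers":1.0},{"delta_pos":[0,0.001,0],"turn":[0,0,0],"fingers":1.0},{"delta_pos":[0,0.001,0],"turn":[0,0,0],"fingers":1.0}])

```text
clock: 9.32
position: [0.513, -0.1394, 0.1163]
ee_rot: [0.607, 0.795, 0.0, 0.0]
ft_force: [-1.2, -1.2, -5.4]
grip_width: 0.129
grasp_force: 38.0
```

```bash
python3 look.py
```

```text
t 9.325 travel 0.06333706497087578 lat -4.588548971395934e-06 z 0.11627414097814291 Fy -1.4391382599153424 Fx -0.88454539355395 Fz -5.4393474276266485 g 38.02104413509369
```

Call:
move_arm(plan=[{"delta_pos":[0,0.0005,0],"turn":[0,0,0],"fingers":1.0},{"delta_pos":[0,0.001,0],"turn":[0,0,0],"fingers":1.0},{"delta_pos":[0,0.001,0],"turn":[0,0,0],"fingers":1.0}])

```text
clock: 9.7
position: [0.514, -0.1391, 0.1163]
ee_rot: [0.607, 0.795, 0.0, 0.0]
ft_force: [-0.8, -1.2, -5.6]
grip_width: 0.132
grasp_force: 38.0
```

```bash
python3 look.py
```

```text
t 9.7 travel 0.06436520792039438 lat -1.944754529081827e-06 z 0.1162832080047752 Fy -1.0915449595360416 Fx -0.9869803991716783 Fz -5.564235746563389 g 38.02183270454407
```

Call:
move_arm(plan=[{"delta_pos":[0,0.0005,0],"turn":[0,0,0],"fingers":1.0},{"delta_pos":[0,0.001,0],"turn":[0,0,0],"fingers":1.0},{"delta_pos":[0,0.001,0],"turn":[0,0,0],"fingers":1.0}])

```text
clock: 10.07
position: [0.5149, -0.1389, 0.1163]
ee_rot: [0.607, 0.795, 0.0, 0.0]
ft_force: [-0.7, -1.5, -5.5]
grip_width: 0.129
grasp_force: 38.0
```

```bash
python3 look.py c
```

```text
t 10.075 travel 0.06534282852968944 lat 3.0093674210640575e-06 z 0.11627766765604537 Fy -1.0681068053572154 Fx -1.3108784226532286 Fz -5.468521339844459 g 38.0205363035202
top carton span mm from face0 [ 66.4  68.1 133.2 133.7] hist (array([ 0,  0,  0,  0,  0,  0,  0,  0,  0, 30, 25, 29, 28, 29, 23, 30, 38,
       49, 45, 47, 44, 48, 46, 45, 46, 45,  3,  0,  0]), array([ 30,  34,  38,  42,  46,  50,  54,  58,  62,  66,  70,  74,  78,
        82,  86,  90,  94,  98, 102, 106, 110, 114, 118, 122, 126, 130,
       134, 138, 142, 146]))
plate [136.9 139.6 142.2] 45
side carton span mm from face0 [ 63.9  64.8 130.  131. ] hist (array([ 0,  0,  0,  0,  0,  0,  0,  0, 36, 47, 47, 51, 46, 52, 47, 45, 51,
       47, 45, 45, 49, 45, 46, 45, 42, 16,  0,  0,  0]), array([ 30,  34,  38,  42,  46,  50,  54,  58,  62,  66,  70,  74,  78,
        82,  86,  90,  94,  98, 102, 106, 110, 114, 118, 122, 126, 130,
       134, 138, 142, 146]))
plate [135.5 139.1 141.3] 27
```

View pics/c_side.png

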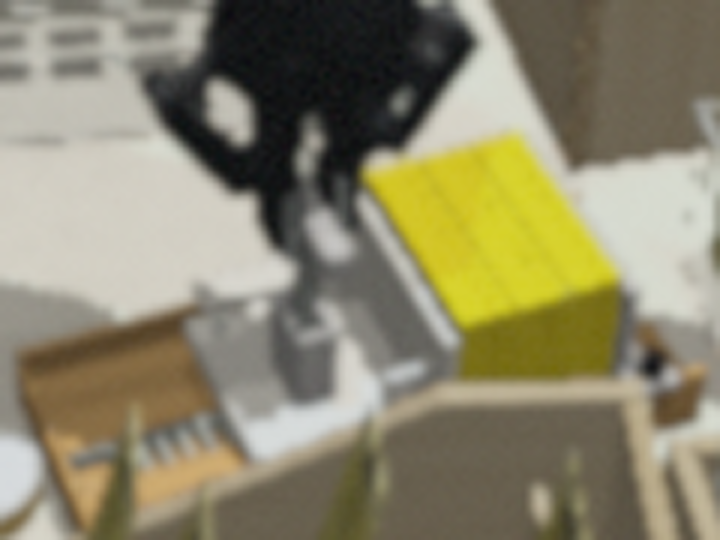

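The row now stands almost at the plate (carton edge at 615,285). Continuing in small steps.

Call:
move_arm(plan=[{"delta_pos":[0,0.0004,0],"turn":[0,0,0],"fingers":1.0},{"delta_pos":[0,0.0008,0],"turn":[0,0,0],"fingers":1.0},{"delta_pos":[0,0.0008,0],"turn":[0,0,0],"fingers":1.0}])

```text
clock: 10.55
position: [0.5157, -0.1387, 0.1163]
ee_rot: [0.607, 0.795, 0.0, -0.0]
ft_force: [-1.7, -2.1, -6.1]
grip_width: 0.131
grasp_force: 38.0
```

```bash
python3 look.py
```

```text
t 10.55 travel 0.06611478589541112 lat -2.94360616642092e-06 z 0.11626300835253434 Fy -2.2350984417933737 Fx -1.5983465522840339 Fz -6.1423320134132675 g 38.022669553756714
```

Call:
move_arm(plan=[{"delta_pos":[0,0.0003,0],"turn":[0,0,0],"fingers":1.0},{"delta_pos":[0,0.0006,0],"turn":[0,0,0],"fingers":1.0},{"delta_pos":[0,0.0006,0],"turn":[0,0,0],"fingers":1.0}])

```text
clock: 10.92
position: [0.5159, -0.1386, 0.1161]
ee_rot: [0.607, 0.795, -0.0, -0.0]
ft_force: [-3.0, -1.5, -5.5]
grip_width: 0.132
grasp_force: 38.0
```

```bash
python3 look.py
```

```text
t 10.925 travel 0.06631972738194557 lat -6.508750623711312e-06 z 0.11609811764212571 Fy -3.3285558574904024 Fx -0.6368643822715803 Fz -5.461300310276867 g 38.022615909576416
```

Call:
move_arm(plan=[{"delta_pos":[0,0.0003,0],"turn":[0,0,0],"fingers":1.0},{"delta_pos":[0,0.0006,0],"turn":[0,0,0],"fingers":1.0},{"delta_pos":[0,0.0006,0],"turn":[0,0,0],"fingers":1.0}])

```text
clock: 11.3
position: [0.516, -0.1386, 0.1159]
ee_rot: [0.607, 0.795, -0.001, -0.001]
ft_force: [-5.5, -2.2, -6.4]
grip_width: 0.131
grasp_force: 38.0
```

```bash
python3 look.py
```

```text
t 11.3 travel 0.0664224449972612 lat -3.0067263228981955e-05 z 0.11592661167194168 Fy -5.886607447644465 Fx -0.6484548607480598 Fz -6.439701767096495 g 38.03533315658569
```

Call:
move_arm(plan=[{"delta_pos":[0,0.0003,0],"turn":[0,0,0],"fingers":1.0},{"delta_pos":[0,0.0006,0],"turn":[0,0,0],"fingers":1.0},{"delta_pos":[0,0.0006,0],"turn":[0,0,0],"fingers":1.0},{"delta_pos":[0,0.0006,0],"turn":[0,0,0],"fingers":1.0}])

```text
clock: 11.8
position: [0.516, -0.1386, 0.1157]
ee_rot: [0.607, 0.795, -0.001, -0.001]
ft_force: [-7.3, -2.5, -5.3]
grip_width: 0.13
grasp_force: 38.0
```

```bash
python3 look.py
```

```text
t 11.8 travel 0.06648764493975602 lat -1.797750740383311e-05 z 0.11571558430446513 Fy -7.6941193192615245 Fx -0.4776400462196251 Fz -5.265641465370926 g 38.038262128829956
```

Call:
move_arm(plan=[{"delta_pos":[0,0.0002,0],"turn":[0,0,0],"fingers":1.0},{"delta_pos":[0,0.0002,0],"turn":[0,0,0],"fingers":1.0},{"delta_pos":[0,0.0002,0],"turn":[0,0,0],"fingers":1.0},{"delta_pos":[0,0.0002,0],"turn":[0,0,0],"fingers":1.0}])

```text
clock: 12.3
position: [0.5161, -0.1386, 0.1156]
ee_rot: [0.607, 0.795, -0.001, -0.001]
ft_force: [-7.7, -3.6, -6.1]
grip_width: 0.128
grasp_force: 38.0
```

```bash
python3 look.py
```

```text
t 12.3 travel 0.06651547830544355 lat -1.2642094578779045e-05 z 0.11564736032273262 Fy -8.390310044174832 Fx -1.3926853826232635 Fz -6.10126252630828 g 38.04103374481201
```

Pressed with about 7–8 N for about half a second, with the pusher at about 66.5 mm. The nearest notch it can catch is 63, so I'll ease back with the bar still up.

Call:
move_arm(plan=[{"delta_pos":[0,-0.0015,0],"turn":[0,0,0],"fingers":1.0},{"delta_pos":[0,-0.003,0],"turn":[0,0,0],"fingers":1.0},{"delta_pos":[0,-0.004,0],"turn":[0,0,0],"fingers":1.0},{"delta_pos":[0,-0.0046,0],"turn":[0,0,0],"fingers":1.0},{"delta_pos":[0,-0.0046,0],"turn":[0,0,0],"fingers":1.0},{"delta_pos":[0,-0.0046,0],"turn":[0,0,0],"fingers":1.0}])

```text
clock: 13.05
position: [0.5132, -0.1393, 0.1163]
ee_rot: [0.607, 0.795, 0.0, 0.0]
ft_force: [-0.0, -1.8, -5.4]
grip_width: 0.129
grasp_force: 38.0
```

```bash
python3 look.py
```

```text
t 13.05 travel 0.06358599333863392 lat -1.3310520045009544e-05 z 0.11633283569974256 Fy -0.4953202404537356 Fx -1.743497773654585 Fz -5.394760934262459 g 38.02352428436279
```

Call:
move_arm(plan=[{"delta_pos":[0,-0.0003,0.002],"turn":[0,0,0],"fingers":1.0},{"delta_pos":[0,-0.0003,0.004],"turn":[0,0,0],"fingers":1.0},{"delta_pos":[0,-0.0003,0.006],"turn":[0,0,0],"fingers":1.0},{"delta_pos":[0,-0.0003,0.006],"turn":[0,0,0],"fingers":1.0},{"delta_pos":[0,-0.0003,0.006],"turn":[0,0,0],"fingers":1.0}])

```text
clock: 13.68
position: [0.5131, -0.1394, 0.1103]
ee_rot: [0.607, 0.795, 0.0, 0.0]
ft_force: [2.6, -1.1, -5.8]
grip_width: 0.133
grasp_force: 38.0
```

```bash
python3 look.py
```

```text
t 13.675 travel 0.06345599604719045 lat -2.8407186028971132e-05 z 0.11034054748011338 Fy 2.201689184280069 Fx -1.7505305920441678 Fz -5.77254396743561 g 38.01132917404175
```

The tongue is below rung height with the spring still pulling, so it is in the notch. I'll lower it the rest of the way and let go.

Call:
move_arm(plan=[{"delta_pos":[0,0.0003,0.002],"turn":[0,0,0],"fingers":1.0},{"delta_pos":[0,0.0003,0.0036],"turn":[0,0,0],"fingers":1.0},{"delta_pos":[0,0.0003,0.0036],"turn":[0,0,0],"fingers":1.0},{"delta_pos":[0,0.0003,0.0036],"turn":[0,0,0],"fingers":1.0}])

```text
clock: 14.18
position: [0.5132, -0.1393, 0.1066]
ee_rot: [0.607, 0.795, 0.0, 0.0]
ft_force: [1.8, -0.9, -5.1]
grip_width: 0.136
grasp_force: 38.1
```

```bash
python3 look.py
```

```text
t 14.175 travel 0.06352706128216407 lat 1.7400738835996604e-05 z 0.10662872392052705 Fy 1.531824263100925 Fx -1.3690935130606552 Fz -5.081989665368174 g 38.07721495628357
```

Call:
move_arm(plan=[{"delta_pos":[0,0,0],"turn":[0,0,0],"fingers":0.7},{"delta_pos":[0,0,0],"turn":[0,0,0],"fingers":0.5},{"delta_pos":[0,0,0],"turn":[0,0,0],"fingers":0.4},{"delta_pos":[0,0,0],"turn":[0,0,0],"fingers":0.4},{"delta_pos":[0,0,0],"turn":[0,0,0],"fingers":0.4},{"delta_pos":[0,0,-0.02],"turn":[0,0,0],"fingers":0.4},{"delta_pos":[0,0,-0.06],"turn":[0,0,0],"fingers":0.4},{"delta_pos":[0,0,-0.12],"turn":[0,0,0],"fingers":0.4},{"delta_pos":[0.12,-0.05,-0.17],"turn":[0,0,0],"fingers":0.4},{"delta_pos":[0.2,-0.05,-0.17],"turn":[0,0,0],"fingers":0.4},{"delta_pos":[0.2,-0.05,-0.17],"turn":[0,0,0],"fingers":0.4},{"delta_pos":[0.2,-0.05,-0.17],"turn":[0,0,0],"fingers":0.4}])

```text
clock: 15.68
position: [0.4108, 0.0432, 0.2776]
ee_rot: [0.605, 0.796, 0.001, 0.0]
ft_force: [0.6, -0.7, 0.3]
grip_width: 0.602
grasp_force: 0.0
```

```bash
cat >> look.py <<'E'
for nme in("top","side"):
    c=camera(nme); W=cloud(c); x,y,z=W[...,0],W[...,1],W[...,2]
    b=(z>.105)&(z<.14)&(abs(x-.513)<.04)&(abs(y+.139)<.05)
    P=W[b]; r=rect(P); print(nme,"grip",r,"top z",np.percentile(P[:,2],[50,90]),"travel",(np.array(r[0])/1000-{"top":[.45314,-.15487],"side":[.45182,-.15765]}[nme])@a)
E
python3 look.py d
```

```text
t 15.675 travel 0.012971653626043453 lat 0.20304375754418955 z 0.27756675953811183 Fy 0.44329102517109986 Fx -0.8062612782556335 Fz 0.26611835118301047 g 0.0
top carton span mm from face0 [ 66.4  67.4 133.5 134.5] hist (array([ 0,  0,  0,  0,  0,  0,  0,  0,  2, 47, 45, 47, 49, 45, 38, 46, 46,
       49, 44, 48, 38, 47, 45, 46, 50, 44,  9,  0,  0]), array([ 30,  34,  38,  42,  46,  50,  54,  58,  62,  66,  70,  74,  78,
        82,  86,  90,  94,  98, 102, 106, 110, 114, 118, 122, 126, 130,
       134, 138, 142, 146]))
plate [138.1 140.1 142.2] 36
side carton span mm from face0 [ 64.6  65.1 130.4 131.1] hist (array([ 0,  0,  0,  0,  0,  0,  0,  0, 36, 49, 50, 48, 47, 46, 46, 46, 52,
       47, 42, 47, 43, 50, 46, 40, 48, 22,  0,  0,  0]), array([ 30,  34,  38,  42,  46,  50,  54,  58,  62,  66,  70,  74,  78,
        82,  86,  90,  94,  98, 102, 106, 110, 114, 118, 122, 126, 130,
       134, 138, 142, 146]))
plate [135.6 139.7 141.8] 22
top grip ((512.7238159179688, -138.89804077148438), (11.787678718566895, 63.085121154785156), 14.646842002868652) top z [0.11731801 0.1200794 ] travel 0.061686581259251645
side grip ((512.2592163085938, -142.89706420898438), (12.220603942871094, 62.750732421875), 15.572178840637207) top z [0.11791225 0.12047261] travel 0.062189996619348216
```

View pics/d_side.png

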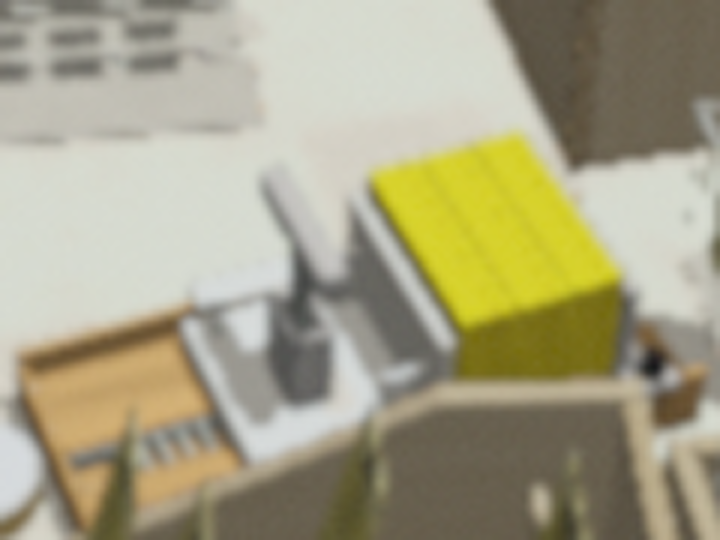

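View pics/d_top.png

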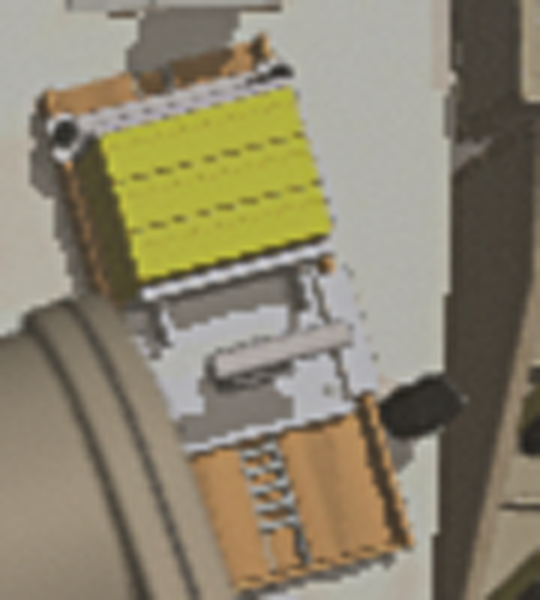

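The bar is down: its top is at 118 mm, the same as at the start. The pusher sits at about the 63 mm notch, the row is tight against the plate, and the arm is clear.

```bash
python3 -c "
from workcell import hand_in
print(hand_in())"
```

```text
the job is handed in; nothing more can be done
None
```

The cartons are closed up against the end plate after a push of about 7–8 N held for roughly half a second, the bar is fully down in the 63 mm notch after easing the pusher back about 3 mm, and the job is handed in (about 16 s used; no verdict was returned).

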